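# Hang the nail totes on the wind-out drying rack

### The job

Wind the drying rack's hook bar fully out with one full turn of its handwheel, hang every wooden tote upright by its handle rail on a double hook of its own, then wind the bar all the way back in with the totes hanging on it. Do not knock over the glue bottle.

Things in the scene. Friction and masses are not known exactly. Their poses are not given: they have to be found in the camera images.
- tote1_handle (a point): Middle of the flat wooden handle rail (12 mm thick, 20 mm tall, along own y, 104 mm free) of a wooden nail tote: open box 70 mm (own x) by 120 mm (own y), 45 mm deep, its end boards rising to 130 mm to carry the rail; about 0.2 kg, may be absent, all alike. The point is 115 mm above the tote's underside; own z is up. Pinch here from above, fingers closing along own x.
- tote2_handle (a point): Middle of the flat wooden handle rail (12 mm thick, 20 mm tall, along own y, 104 mm free) of a wooden nail tote: open box 70 mm (own x) by 120 mm (own y), 45 mm deep, its end boards rising to 130 mm to carry the rail; about 0.2 kg, may be absent, all alike. The point is 115 mm above the tote's underside; own z is up. Pinch here from above, fingers closing along own x.
- tote3_handle (a point): Middle of the flat wooden handle rail (12 mm thick, 20 mm tall, along own y, 104 mm free) of a wooden nail tote: open box 70 mm (own x) by 120 mm (own y), 45 mm deep, its end boards rising to 130 mm to carry the rail; about 0.2 kg, may be absent, all alike. The point is 115 mm above the tote's underside; own z is up. Pinch here from above, fingers closing along own x.
- hook1 (a point): Rightmost (from the robot) double hook on the rack's sliding bar: two steel wires 8 mm thick, each 33 mm to one side (own y), fingers fit between. They point at the robot (own -x), dip to a valley, and end in upturned tips. The point is where the middle of a rail lies once hung, rail along own y across both valleys. It moves with the bar.
- hook2 (a point): Middle double hook, same as hook1, 145 mm to its left. The wire tips reach 12 mm above this point, 33 mm nearer the robot; behind, the wires climb to 7 mm above it, 52 mm away, and turn down to the bar (57 mm behind, top 56 mm below it).
- hook3 (a point): Leftmost double hook, same as the others, 145 mm left of hook2. Come from the robot's side with the rail just above the wire tips, tips passing between rail and box, then lower the rail into the valleys; hung, its underside is about 72 mm above the table.
- wheel (a joint): Handwheel of the rack, vertical axis, rad. 0 (start) = hook bar fully in, away from the robot; one full counterclockwise turn (seen from above) to the stop at 6.28 winds the bar 60 mm out towards the robot. Clockwise winds it in. It stays where left; some 2 N at the knob turns it.
- knob (a point): Middle of the upright wooden spinner knob on the handwheel, 24 mm thick, 52 mm tall, free to spin on its pin, so an unturned gripper can lead it round. It runs on a level circle of 55 mm radius about the wheel's axis. The wheel (140 mm diameter) lies 30 mm below this point. Its own yaw means nothing.
- wheel_axis (a point): Point on the handwheel's axis at the height of the middle of the knob (106 mm above the table).
- glue_bottle: Yellow glue bottle, 60 mm diameter, 160 mm tall, standing on the table, a bystander; origin at the centre of its underside.
Not all that is in view belongs to the job. Leave any turquoise or yellow look-alike of the part that bears wheel alone. Leave any purple look-alike of the part that bears tote1_handle alone.

How it is judged:
By the outcome, as a careful person would: the job done as asked, in the order asked, and still so for the second after the job is handed in, with the robot touching nothing.
Of tote1, tote2, tote3 only 2 to 3 are there at a start; the rules pass over those that are not, and their reading is None.
At some moment in a run one of tote1, tote2, tote3 may be knocked a few centimetres aside while the robot is not near it.
It also fails if it takes over 210 s, if anything falls off the work surface, if the arm or the gripper's body presses on something with over 40 N, if the wrist force passes 120 N, or if a joint passes its speed limit or range.

### The arm

A 7-joint arm with a two-finger parallel gripper is mounted at the origin on the work surface. World frame = base frame: x ahead of the robot, y to its left, z up, the work surface at z = 0. Lengths are in mm, angles in rad, forces in N, time in s.
With the tool pointing down it reaches from about 425 to 950 mm from the base axis. Payload 4.7 kg.
Tool frame: the origin (TCP) lies midway between the tips of the shut fingers; the grasp point (between the pads) lies 19 mm behind it; z points along the fingers, y is the line along which they close (so a half turn about z gives the same grasp; the last joint's range is limited). The gripper opens to 87 mm and grips with 3 to 60 N. Pads are 19 mm wide; open, the fingers measure 117 mm over their backs; the gripper's body (75 mm by 190 mm) begins 51 mm behind the grasp point.
Start: joints at [1.083, 0.469, -0.049, 1.532, 0.024, 1.141, -0.082], TCP at [298.986, -605.191, 222.573] pointing down, gripper open.
Joint ranges: [-2.59, 2.59], [-0.33, 1.99], [-1.39, 1.29], [0.1, 2.45], [-1.04, 4.18], [0.21, 1.99], [-2.66, 2.66]. Speed limits (rad/s): [2.57, 2.57, 3.14, 3.14, 3.14, 3.14, 3.14].

### API

Orientations are given as a unit quaternion [x, y, z, w].
In Python, from workcell import status, eyes, job gives the robot as it stands.
- The arm moves only by the tool drive_tool, never from a script. Its argument "commands" is a list that holds one entry, the list of rows, each a list of 7 numbers: the turn, a rotation vector about the tool's x, y, z scaled (see below), then the shift along the tool's x, y, z scaled (see below), then the closure in counts, from 0 (fully open) to 255 (shut). In form: [[[ax, ay, az, dx, dy, dz, hand], ...]]. A call has 1 to 10 rows; each row is the pose to reach, as a shift and turn from the pose commanded when the call began, along the tool's axes at that moment, turning the shorter way round; what a row does not reach only later rows make up. The controller multiplies each number of a shift by 0.25 m and each number of a turn by pi rad. A row lasts 1/10 s, in which the tool goes at most 50 mm and 8.59 degrees, less where a joint would pass 70% of its speed; a pose out of reach is approached as far as the arm can. A call with a number of a shift or a turn outside -1 to 1 is refused whole. A call with a gripper value outside its range is refused whole. The fingers move at their own pace and stop on an object; "squeeze" is the grip in N (left out, the last holds). Time passes only in rows, so rows that repeat a pose let the fingers close. It gives the time, the measured TCP pose, the force, the opening and the grip force at its end, in the units of the state.
- status.sense(): the state, without advancing time (a new reading comes with each control period).
- eyes.get_image(name): name is "scene" or "top" or "wrist"; returns the picture (384x512x3 uint8, red, green, blue); there is no depth.
- eyes.camera_params(name): a dict with "intrinsics" (3x3 intrinsics, pixels), "rvec" (rotation vector, rad) and "tvec" (3), from world to camera coordinates, as OpenCV has them; the wrist camera has in their place "T_tool_cam" (4x4, takes a point from camera to tool coordinates, whose origin is the TCP and whose axes are the flange's). Camera axes: x right, y down, z forward; pixel columns grow to the right and rows downward; lengths in mm; the calibration is good to about 2 mm. The wrist camera is an equidistant fisheye: a pixel r from the principal point sees the ray r / f radians off the axis. A picture is of the moment at which its call begins: read the wrist's pose just before it. camera_params takes no time and is no camera call.
- job.sign_off(): hands the job in; it is judged then, once.
The state is a dict: "time_s": time; "q": joint angles; "qd": joint speeds; "effort": joint torques, N m; "eef_pos": TCP position; "tcp_rot": TCP orientation; "wrist_force": force on the tool from outside, world axes, zero at the start; "wrist_torque": the same for the moment, N m; "opening": opening from 0.0 (shut) to 1.0 (fully open); "finger_force": force on a finger pad.
Only numpy, scipy, OpenCV 4.12 (cv2) and the standard library are available. Lean on these libraries where they do the work, as an engineer would, in place of code of your own. Each camera call takes 0.05 s, during which the arm holds its last target. There are 200 camera calls.

## Working session

There is one attempt and no reset: what is moved stays moved. The work goes in short steps, Python scripts to look and compute and a tool call to move; the robot and the scene stay as the last step left them, time stands still between calls to the robot, and variables do not carry over. Pictures are saved under pics/ and viewed, at most 14 in all, crops included, and the job is handed in when it is done.

Besides the shell and the picture viewer there is one more tool, called after ">>>" as name(argument=value, ...) on one line, values as JSON. drive_tool: Moves the arm, as the interface text tells. Its arguments: {"type":"object","properties":{"commands":{"type":"array","items":{"type":"array","items":{"type":"array","items":{"type":"number"}}}},"squeeze":{"type":"number"}},"required":["commands"]}

```bash
ls; mkdir -p pics; cat > h.py <<'E'
import numpy as np, cv2
from scipy.spatial.transform import Rotation as R
from workcell import status, eyes, job
def snap(n,f):
    s=status.sense(); im=eyes.get_image(n); cv2.imwrite(f'pics/{f}.png',im[:,:,::-1]); return s,im
def ray(n,uv):
    p=eyes.camera_params(n); K=np.array(p['intrinsics']); Rm=cv2.Rodrigues(np.array(p['rvec'],float))[0]; t=np.array(p['tvec'],float).ravel()
    return -Rm.T@t, Rm.T@np.linalg.inv(K)@np.array([uv[0],uv[1],1.])
def onplane(n,uv,z):
    o,d=ray(n,uv); return o+d*(z-o[2])/d[2]
def wray(s,uv):
    p=eyes.camera_params('wrist'); K=np.array(p['intrinsics']); T=np.array(p['T_tool_cam'])
    x=(uv[0]-K[0,2]); y=(uv[1]-K[1,2]); r=np.hypot(x,y)+1e-9; th=r/K[0,0]
    d=np.array([np.sin(th)*x/r,np.sin(th)*y/r,np.cos(th)])
    Rt=R.from_quat(s['tcp_rot']).as_matrix(); 
    return Rt@T[:3,3]+np.array(s['eef_pos']), Rt@T[:3,:3]@d
def wplane(s,uv,z):
    o,d=wray(s,uv); return o+d*(z-o[2])/d[2]
def proj(n,P):
    p=eyes.camera_params(n); return cv2.projectPoints(np.array(P,float).reshape(-1,1,3),np.array(p['rvec'],float),np.array(p['tvec'],float),np.array(p['intrinsics'],float),None)[0].reshape(-1,2)
E
python3 - <<'E'
from h import *
s,_=snap('scene','s1');snap('top','t1')
print(s)
for n in('scene','top','wrist'):print(n,eyes.camera_params(n))
print(ray('top',(256,192)),ray('scene',(256,192)))
E
```

```text
pics
{'time_s': 0.0, 'q': array([ 1.08309667,  0.46947324, -0.04861168,  1.5337078 ,  0.02414302,
        1.1409747 , -0.08227868]), 'qd': array([ 1.20410300e-03, -2.38744163e-05,  2.34023628e-04,  1.60688704e-05,
        8.16160568e-04, -6.46277986e-04,  4.06912363e-04]), 'effort': array([-1.03393074e-04, -5.07984424e+01, -8.06711800e-02, -2.36159456e+01,
       -6.12510229e-02,  3.78241064e-02,  1.87764781e-04]), 'eef_pos': array([ 298.67950822, -604.65158894,  221.47217834]), 'tcp_rot': array([ 9.73792773e-01,  2.27434956e-01, -2.74704116e-04, -9.48958779e-04]), 'wrist_force': array([ 0.67014386, -0.01875098,  0.3173359 ]), 'wrist_torque': array([0.00400415, 0.02515236, 0.06440807]), 'finger_force': 0.0, 'opening': 0.9994077328131973}
scene {'intrinsics': array([[364.01598633,   0.        , 252.09845774],
       [  0.        , 364.01598633, 194.93832918],
       [  0.        ,   0.        ,   1.        ]]), 'rvec': array([ 2.3294075 ,  0.56786067, -0.2475999 ]), 'tvec': array([-518.24924526,  -85.29501634, 1565.36841994])}
top {'intrinsics': array([[433.77054336,   0.        , 255
[... 271 characters left out ...]
3964,   0.        , 253.30662715],
       [  0.        , 297.31863964, 194.21212023],
       [  0.        ,   0.        ,   1.        ]]), 'T_tool_cam': array([[ 9.07684765e-05, -9.60529837e-01, -2.78176964e-01,
         7.69856753e+01],
       [ 9.99999989e-01,  5.39832220e-05,  1.39896487e-04,
        -8.40809216e-02],
       [-1.19357861e-04, -2.78176974e-01,  9.60529831e-01,
        -1.62339768e+02],
       [ 0.00000000e+00,  0.00000000e+00,  0.00000000e+00,
         1.00000000e+00]])}
(array([ 476.79068657,   11.12140107, 1720.10196502]), array([ 0.08707557, -0.00737066, -0.99617584])) (array([1003.89387657, -757.98096849, 1069.53155454]), array([-0.32365664,  0.61334899, -0.72057576]))
```

View pics/s1.png

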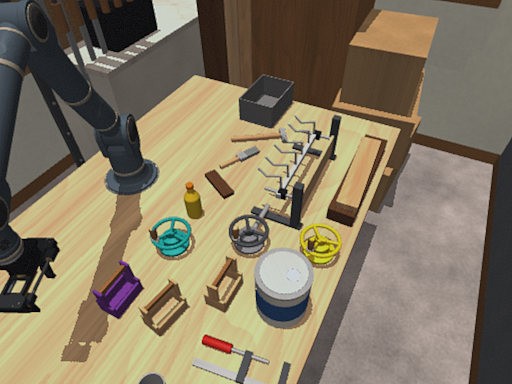

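View pics/t1.png

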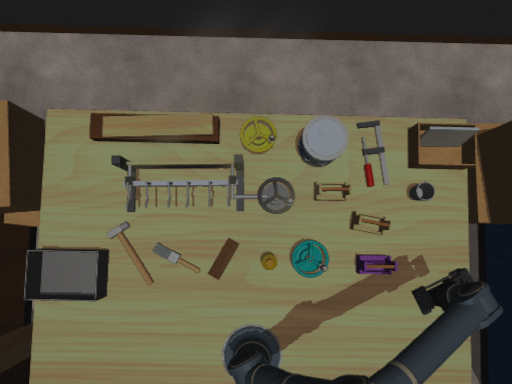

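```bash
python3 - <<'E'
import cv2
im=cv2.imread('pics/t1.png'); c=cv2.resize(im[140:275,105:405],None,fx=2.66,fy=2.66,interpolation=cv2.INTER_CUBIC); cv2.imwrite('pics/t1c.png',c)
im=cv2.imread('pics/s1.png'); c=cv2.resize(im[100:340,90:350],None,fx=2.5,fy=2.5,interpolation=cv2.INTER_CUBIC); cv2.imwrite('pics/s1c.png',c)
E
```

```text
(no output)
```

View pics/t1c.png

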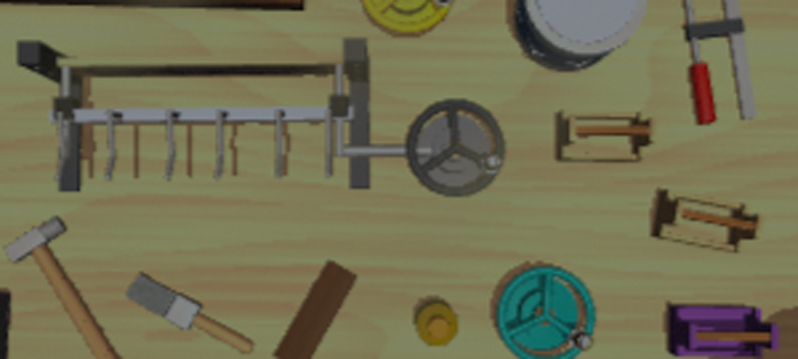

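View pics/s1c.png

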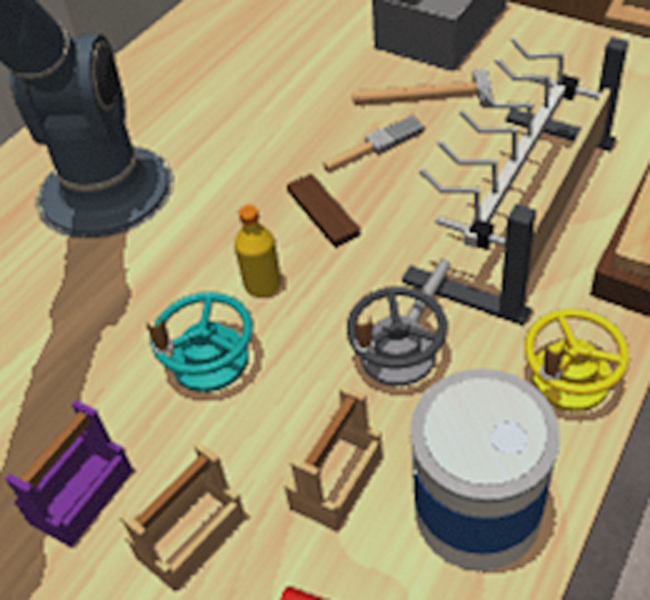

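```bash
python3 - <<'E'
from h import *
c=lambda u,v:(u/2.66+105-.3,v/2.66+140-.3)
for n,uv,z in [('A1',(577,129),125),('A2',(651,131),125),('B1',(684,213),125),('B2',(757,227),125),('knob',(493,162),132),('axis',(455,147),80),('h1a',(330,175),195),('h1b',(280,178),195),('h2a',(220,178),195),('h2b',(169,178),195),('h3a',(110,178),195),('h3b',(65,178),195),('barR',(330,114),131),('post',(355,42),200),('bottle',(438,325),160),('can',(583,5),150)]:
    print(n,onplane('top',c(*uv),z).round())
s1=lambda u,v:(u/2.5+90-.3,v/2.5+100-.3)
# scene cross check
for n,uv,z in [('knob',(365,330),106),('tipR',(422,172),199),('tip2',(440,145),199),('A1',(305,468),125),('A2',(348,400),125),('post top',(521,212),190)]:
    print(n,onplane('scene',s1(*uv),z).round())
E
```

```text
A1 [ 636. -243.  125.]
A2 [ 636. -346.  125.]
B1 [ 523. -392.  125.]
B2 [ 506. -494.  125.]
knob [ 587. -126.  132.]
axis [611. -76.  80.]
h1a [560.  95. 195.]
h1b [555. 160. 195.]
h2a [553. 240. 195.]
h2b [551. 307. 195.]
h3a [549. 385. 195.]
h3b [548. 444. 195.]
barR [648. 100. 131.]
post [738.  66. 200.]
bottle [364. -54. 160.]
can [ 806. -246.  150.]
knob [ 595. -131.  106.]
tipR [568.  89. 199.]
tip2 [565. 153. 199.]
A1 [ 640. -350.  125.]
A2 [ 638. -247.  125.]
post top [721.  87. 190.]
```

>>> drive_tool(commands=[[[0,0,-0.05,0,0,-0.2,0],[0,0,-0.1,0,0,-0.4,0],[0,0,-0.15,0,0,-0.5,0],[0,0,-0.2,0,0,-0.6,0],[0,0,-0.25,0,0,-0.6,0],[0,0,-0.3,0,0,-0.6,0],[0,0,-0.354,0,0,-0.6,0],[0,0,-0.354,0,0,-0.6,0],[0,0,-0.354,0,0,-0.6,0]]])

```text
time_s: 1.0
eef_pos: [298.7, -605.1, 371.9]
tcp_rot: [0.707, 0.707, 0.0, -0.001]
wrist_force: [0.2, 0.3, 0.4]
opening: 1.002
finger_force: 0.0
```

>>> drive_tool(commands=[[[0,0,0,0.16,0.1,0,0],[0,0,0,0.33,0.2,0,0],[0,0,0,0.5,0.3,0,0],[0,0,0,0.66,0.4,0,0],[0,0,0,0.83,0.5,0,0],[0,0,0,1,0.6,0,0]]])

```text
time_s: 1.6
eef_pos: [449.5, -353.3, 372.5]
tcp_rot: [0.708, 0.706, -0.0, 0.0]
wrist_force: [0.4, -0.3, -0.4]
opening: 1.0
finger_force: 0.0
```

>>> drive_tool(commands=[[[0,0,0,0.16,0.1,0.05,0],[0,0,0,0.33,0.2,0.1,0],[0,0,0,0.5,0.3,0.15,0],[0,0,0,0.66,0.4,0.2,0],[0,0,0,0.83,0.5,0.2,0],[0,0,0,0.91,0.57,0.2,0],[0,0,0,0.91,0.57,0.2,0],[0,0,0,0.91,0.57,0.2,0]]])

```text
time_s: 2.4
eef_pos: [591.3, -127.7, 322.1]
tcp_rot: [0.707, 0.707, -0.001, -0.0]
wrist_force: [0.2, -1.1, 0.7]
opening: 0.997
finger_force: 0.0
```

```bash
python3 - <<'E'
from h import *
s,im=snap('wrist','w1'); print(s['eef_pos'],s['time_s'])
E
```

```text
[ 591.2614144  -127.67356191  322.09311736] 2.4
```

View pics/w1.png

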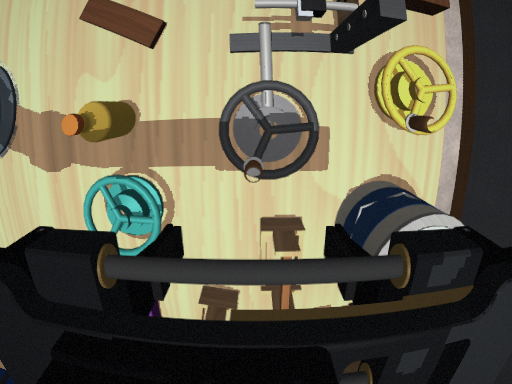

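```bash
python3 - <<'E'
from h import *
s=status.sense()
P=np.array([wplane(s,uv,80) for uv in [(219.5,130),(318.5,130),(269,80),(269,179)]]); print(P.round(1))
print('axis hub',wplane(s,(268.5,130.5),80).round(1))
k=wplane(s,(253,174),132);print('knob top',k.round(1), onplane('top',(290.3,200.9),132))
E
```

```text
[[ 545.4  -78.8   80. ]
 [ 680.9  -78.1   80. ]
 [ 612.4  -11.    80. ]
 [ 613.2 -147.7   80. ]]
axis hub [611.9 -80.   80. ]
knob top [ 590.9 -129.1  132. ] [ 585.79157506 -127.2760226   132.        ]
```

>>> drive_tool(commands=[[[0,0,0,-0.005,0,0.2,0],[0,0,0,-0.005,0,0.4,0],[0,0,0,-0.005,0,0.6,0],[0,0,0,-0.005,0,0.75,0],[0,0,0,-0.005,0,0.87,0],[0,0,0,-0.005,0,0.9,0],[0,0,0,-0.005,0,0.9,200],[0,0,0,-0.005,0,0.9,255],[0,0,0,-0.005,0,0.9,255],[0,0,0,-0.005,0,0.9,255]]], squeeze=15)

```text
time_s: 3.45
eef_pos: [592.4, -129.2, 99.3]
tcp_rot: [0.707, 0.707, 0.001, 0.001]
wrist_force: [-1.2, -0.1, -0.0]
opening: 0.72
finger_force: 0.0
```

>>> drive_tool(commands=[[[0,0,0,0,0,0,255],[0,0,0,0,0,0,255],[0,0,0,0,0,0,255]]])

```text
time_s: 3.75
eef_pos: [591.5, -128.9, 97.8]
tcp_rot: [0.707, 0.707, 0.0, 0.0]
wrist_force: [-0.1, -0.2, -0.6]
opening: 0.447
finger_force: 0.0
```

>>> drive_tool(commands=[[[0,0,0,0,0,0,255],[0,0,0,0,0,0,255],[0,0,0,0,0,0,255],[0,0,0,0,0,0,255],[0,0,0,0,0,0,255]]])

```text
time_s: 4.25
eef_pos: [591.2, -128.9, 97.5]
tcp_rot: [0.707, 0.707, -0.0, -0.0]
wrist_force: [-0.3, 0.4, 1.4]
opening: 0.272
finger_force: 15.0
```

```bash
cat > circ.py <<'E'
import sys,numpy as np
from h import *
# rows round the axis: start angle from the real pose, step deg (ccw +), count
cx,cy,step,n=map(float,sys.argv[1:5])
p=np.array(status.sense()['eef_pos']); v=p[:2]-[cx,cy]; a0=np.arctan2(v[1],v[0]); print('ang',np.degrees(a0).round(1),'r',np.hypot(*v).round(1), p.round(1))
a=np.arange(0,int(n)+1)*np.radians(step); r=55
for b in range(0,int(n),10):
    q=[[cx+r*np.cos(a0+t),cy+r*np.sin(a0+t)] for t in a[b:b+11]]
    o=q[0] if b else p[:2]
    print([[0,0,0,round((y-o[1])/250,3),round((x-o[0])/250,3),0,255] for x,y in q[1:]])
E
python3 circ.py 612.5 -79 14 30
```

```text
ang -113.1 r 54.2 [ 591.2 -128.9   97.5]
[[0, 0, 0, np.float64(-0.018), np.float64(0.05), 0, 255], [0, 0, 0, np.float64(-0.02), np.float64(0.104), 0, 255], [0, 0, 0, np.float64(-0.008), np.float64(0.156), 0, 255], [0, 0, 0, np.float64(0.015), np.float64(0.205), 0, 255], [0, 0, 0, np.float64(0.049), np.float64(0.246), 0, 255], [0, 0, 0, np.float64(0.093), np.float64(0.277), 0, 255], [0, 0, 0, np.float64(0.142), np.float64(0.297), 0, 255], [0, 0, 0, np.float64(0.196), np.float64(0.305), 0, 255], [0, 0, 0, np.float64(0.249), np.float64(0.299), 0, 255], [0, 0, 0, np.float64(0.299), np.float64(0.281), 0, 255]]
[[0, 0, 0, np.float64(0.044), np.float64(-0.03), 0, 255], [0, 0, 0, np.float64(0.08), np.float64(-0.07), 0, 255], [0, 0, 0, np.float64(0.106), np.float64(-0.117), 0, 255], [0, 0, 0, np.float64(0.119), np.float64(-0.169), 0, 255], [0, 0, 0, np.float64(0.119), np.float64(-0.223), 0, 255], [0, 0, 0, np.float64(0.106), np.float64(-0.275), 0, 255], [0, 0, 0, np.float64(0.081), np.float64(-0.322), 0, 255], [0, 0, 0, np.float64(0.045), np.float64(-0.362), 0, 255], [0, 0, 0, np.float64(0.0), np.float64(-0.392), 0, 255], [0, 0, 0, np.float64(-0.05), np.float64(-0.41), 0, 255]]
[[0, 0, 0, np.float64(-0.053), np.float64(-0.006), 0, 255], [0, 0, 0, np.float64(-0.106), np.float64(0.002), 0, 255], [0, 0, 0, np.float64(-0.156), np.float64(0.022), 0, 255], [0, 0, 0, np.float64(-0.2), np.float64(0.053), 0, 255], [0, 0, 0, np.float64(-0.234), np.float64(0.094), 0, 255], [0, 0, 0, np.float64(-0.258), np.float64(0.142), 0, 255], [0, 0, 0, np.float64(-0.269), np.float64(0.195), 0, 255], [0, 0, 0, np.float64(-0.267), np.float64(0.248), 0, 255], [0, 0, 0, np.float64(-0.252), np.float64(0.3), 0, 255], [0, 0, 0, np.float64(-0.226), np.float64(0.346), 0, 255]]
```

>>> drive_tool(commands=[[[0,0,0,-0.018,0.05,0,255],[0,0,0,-0.02,0.104,0,255],[0,0,0,-0.008,0.156,0,255],[0,0,0,0.015,0.205,0,255],[0,0,0,0.049,0.246,0,255],[0,0,0,0.093,0.277,0,255],[0,0,0,0.142,0.297,0,255],[0,0,0,0.196,0.305,0,255],[0,0,0,0.249,0.299,0,255],[0,0,0,0.299,0.281,0,255]]])

```text
time_s: 5.25
eef_pos: [662.0, -53.4, 97.5]
tcp_rot: [0.707, 0.707, 0.0, 0.001]
wrist_force: [-2.0, -3.5, 1.1]
opening: 0.273
finger_force: 15.0
```

```bash
python3 circ.py 612.5 -79 14 0; python3 -c "
from h import *
print(status.sense()['wrist_force'])"
```

```text
ang 27.3 r 55.7 [662.  -53.4  97.5]
[-1.97887413 -3.494604    1.11084517]
```

Forces are small; continue.

>>> drive_tool(commands=[[[0,0,0,0.044,-0.03,0,255],[0,0,0,0.08,-0.07,0,255],[0,0,0,0.106,-0.117,0,255],[0,0,0,0.119,-0.169,0,255],[0,0,0,0.119,-0.223,0,255],[0,0,0,0.106,-0.275,0,255],[0,0,0,0.081,-0.322,0,255],[0,0,0,0.045,-0.362,0,255],[0,0,0,0,-0.392,0,255],[0,0,0,-0.05,-0.41,0,255]]])

```text
time_s: 6.25
eef_pos: [558.9, -66.7, 97.6]
tcp_rot: [0.707, 0.707, 0.001, -0.0]
wrist_force: [5.6, 1.5, -7.0]
opening: 0.269
finger_force: 15.0
```

>>> drive_tool(commands=[[[0,0,0,-0.053,-0.006,0,255],[0,0,0,-0.106,0.002,0,255],[0,0,0,-0.156,0.022,0,255],[0,0,0,-0.2,0.053,0,255],[0,0,0,-0.225,0.075,0,255],[0,0,0,-0.234,0.094,0,255],[0,0,0,-0.238,0.104,0,255],[0,0,0,-0.238,0.104,0,255]]])

```text
time_s: 7.05
eef_pos: [585.6, -126.3, 97.5]
tcp_rot: [0.707, 0.707, 0.0, -0.0]
wrist_force: [1.9, 3.4, -3.4]
opening: 0.271
finger_force: 15.0
```

```bash
python3 circ.py 612.5 -79 14 0
```

```text
ang -119.6 r 54.4 [ 585.6 -126.3   97.5]
```

>>> drive_tool(commands=[[[0,0,0,-0.008,0.015,0,255],[0,0,0,-0.014,0.03,0,255],[0,0,0,-0.014,0.03,0,255]]])

```text
time_s: 7.35
eef_pos: [590.8, -128.9, 97.5]
tcp_rot: [0.707, 0.707, -0.002, -0.002]
wrist_force: [-4.5, 5.0, 3.7]
opening: 0.267
finger_force: 15.0
```

```bash
python3 circ.py 612.5 -79 14 0
```

```text
ang -113.5 r 54.4 [ 590.8 -128.9   97.5]
```

>>> drive_tool(commands=[[[0,0,0,-0.005,0.012,0,255],[0,0,0,-0.005,0.012,0,255],[0,0,0,-0.005,0.012,0,255]]])

```text
time_s: 7.65
eef_pos: [590.9, -129.0, 97.3]
tcp_rot: [0.707, 0.707, -0.003, -0.005]
wrist_force: [-10.6, 6.8, 8.4]
opening: 0.27
finger_force: 15.0
```

>>> drive_tool(commands=[[[0,0,0,0.005,-0.012,0,60],[0,0,0,0.005,-0.012,0,0],[0,0,0,0.005,-0.012,0,0],[0,0,0,0.005,-0.012,-0.1,0],[0,0,0,0.005,-0.012,-0.3,0],[0,0,0,0.005,-0.012,-0.5,0],[0,0,0,0.005,-0.012,-0.7,0],[0,0,0,0.005,-0.012,-0.84,0],[0,0,0,0.005,-0.012,-0.84,0]]])

```text
time_s: 8.55
eef_pos: [595.8, -130.5, 314.2]
tcp_rot: [0.708, 0.707, 0.003, 0.005]
wrist_force: [0.5, 0.3, -1.0]
opening: 0.967
finger_force: 0.0
```

>>> drive_tool(commands=[[[0,0,0,-0.18,0.05,0,0],[0,0,0,-0.36,0.1,0,0],[0,0,0,-0.53,0.16,0,0],[0,0,0,-0.67,0.18,0,0],[0,0,0,-0.67,0.18,0,0],[0,0,0,-0.67,0.18,0,0]]])

```text
time_s: 9.15
eef_pos: [637.1, -298.6, 305.9]
tcp_rot: [0.708, 0.706, -0.0, -0.001]
wrist_force: [-0.2, 1.8, -0.1]
opening: 1.004
finger_force: 0.0
```

```bash
python3 - <<'E'
from h import *
s,im=snap('wrist','w2'); print(s['eef_pos'],s['time_s'],s['wrist_force'])
_,t=snap('top','t2'); _,sc=snap('scene','s2')
a=cv2.resize(im[60:300,150:480],(800,582))[:,:,::-1]
cv2.imwrite('pics/w2c.png',a)
a=cv2.resize(t[150:300,105:305],(800,600),interpolation=cv2.INTER_CUBIC)[:,:,::-1]
cv2.imwrite('pics/t2c.png',a)
E
```

```text
[ 637.07158019 -298.63657255  305.8756753 ] 9.15 [-0.24249526  1.75574979 -0.11686324]
```

View pics/w2c.png

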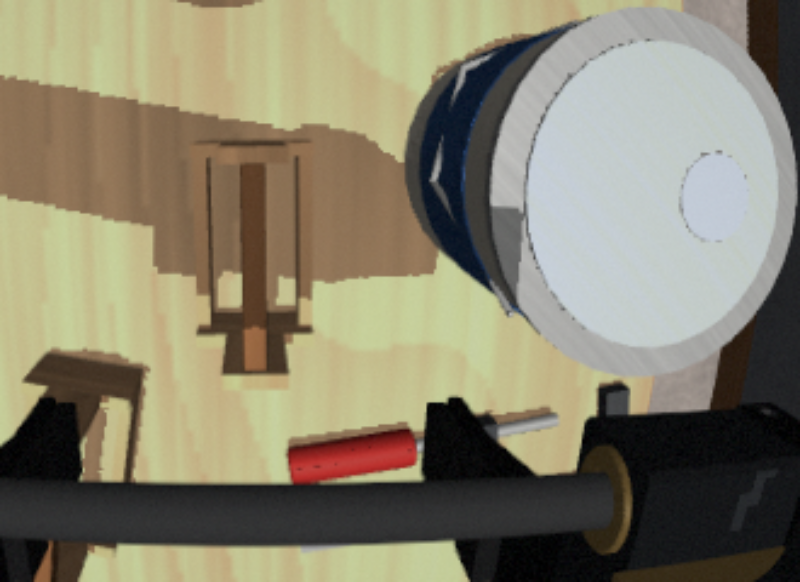

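View pics/t2c.png

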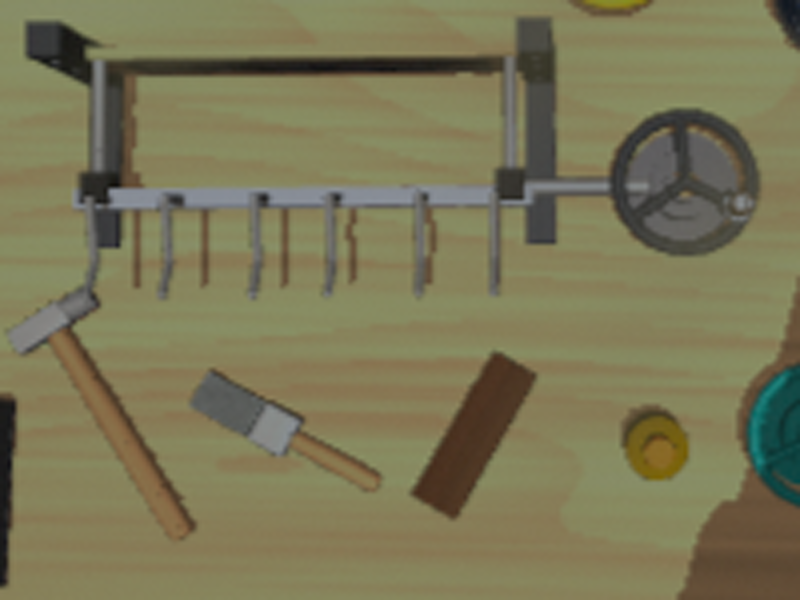

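```bash
python3 - <<'E'
from h import *
s=status.sense()
w=lambda u,v:(u/2.424+150-.3,v/2.424+60-.3)
for uv in [(253,163),(256,328),(256,370),(254,265)]: print('A',wplane(s,w(*uv),125).round(1))
for n,uv,z in [('Atop1',(252,145),130),('Atop2',(255,373),130)]: print(n,wplane(s,w(*uv),z).round(1))
c=lambda u,v:(u/4+105-.4,v/4+150-.4)
for uv in [(494,293),(418,295),(328,297),(253,297),(163,297)]: print('tip',onplane('top',c(*uv),199).round(1))
for uv in [(497,185),(420,190),(335,195),(258,197),(168,200)]: print('base',onplane('top',c(*uv),190).round(1))
for uv in [(75,197),(530,195)]: print('bar',onplane('top',c(*uv),131).round(1))
print('post',onplane('top',c(535,20),230).round(1),onplane('top',c(535,80),230).round(1))
# scene: third tote/second tote check brown
E
```

```text
A [ 639.2 -237.8  125. ]
A [ 640.9 -319.5  125. ]
A [ 641.  -341.7  125. ]
A [ 639.8 -287.5  125. ]
Atop1 [ 638.7 -229.1  130. ]
Atop2 [ 640.5 -341.5  130. ]
tip [499.2  94.9 199. ]
tip [495.9 161.2 199. ]
tip [492.4 239.7 199. ]
tip [490.9 305.1 199. ]
tip [489.1 383.4 199. ]
base [594.6  95.5 190. ]
base [588.6 163.3 190. ]
base [582.4 238.1 190. ]
base [579.  305.9 190. ]
base [574.5 385.  190. ]
bar [579.  484.5 131. ]
bar [590.7  68.2 131. ]
post [735.9  64.4 230. ] [683.4  63.  230. ]
```

```bash
python3 - <<'E'
import cv2
im=cv2.imread('pics/s2.png'); c=cv2.resize(im[105:225,225:345],None,fx=4.9,fy=4.9,interpolation=cv2.INTER_CUBIC); cv2.imwrite('pics/s2c.png',c)
E
```

```text
(no output)
```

View pics/s2c.png

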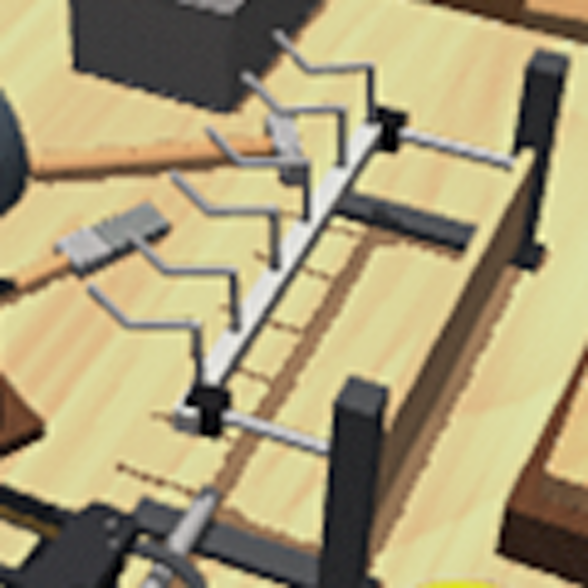

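```bash
python3 - <<'E'
from h import *
c=lambda u,v:(u/4+105-.4,v/4+150-.4)
d=lambda u,v:(u/4.9+225-.4,v/4.9+105-.4)
def tri(a,b):
    (o1,d1),(o2,d2)=ray('top',a),ray('scene',b)
    A=np.c_[d1,-d2]; t=np.linalg.lstsq(A,o2-o1,rcond=None)[0]
    p,q=o1+d1*t[0],o2+d2*t[1]; return ((p+q)/2).round(1),np.linalg.norm(p-q).round(1)
T=[(494,293),(418,295),(328,297),(253,297),(163,297)]
S=[(90,288),(132,237),(172,175),(208,128),(245,73)]
for t,s in zip(T,S): print('tip',tri(c(*t),d(*s)),onplane('scene',d(*s),199).round(1))
for s in [(127,325),(165,270),(210,211),(245,161),(278,110),(312,70)]: print('valley',onplane('scene',d(*s),181).round(1))
E
```

```text
tip (array([500.1,  95.9, 190.8]), np.float64(2.0)) [505.6  88.6 199. ]
tip (array([498. , 163.5, 188.1]), np.float64(4.7)) [506.2 153.5 199. ]
tip (array([493.7, 241.5, 191.6]), np.float64(2.9)) [499.1 234.  199. ]
tip (array([492.6, 307.2, 193.1]), np.float64(3.8)) [497.5 301.2 199. ]
tip (array([490. , 384.3, 197.6]), np.float64(2.1)) [491.7 383.2 199. ]
valley [539.1  82.6 181. ]
valley [536.1 149.5 181. ]
valley [535.7 227.5 181. ]
valley [533.1 297.  181. ]
valley [528.2 371.3 181. ]
valley [530.3 436.2 181. ]
```

>>> drive_tool(commands=[[[0,0,0,0.03,0.008,0.2,0],[0,0,0,0.03,0.008,0.4,0],[0,0,0,0.03,0.008,0.6,0],[0,0,0,0.03,0.008,0.75,0],[0,0,0,0.03,0.008,0.84,0],[0,0,0,0.03,0.008,0.84,0],[0,0,0,0.03,0.008,0.84,255],[0,0,0,0.03,0.008,0.84,255],[0,0,0,0.03,0.008,0.84,255],[0,0,0,0.03,0.008,0.84,255]]], squeeze=30)

```text
time_s: 10.3
eef_pos: [640.5, -289.9, 99.2]
tcp_rot: [0.707, 0.707, 0.0, 0.001]
wrist_force: [-0.3, -0.2, 0.1]
opening: 0.722
finger_force: 0.0
```

>>> drive_tool(commands=[[[0,0,0,0,0,0,255],[0,0,0,0,0,0,255],[0,0,0,0,0,0,255],[0,0,0,0,0,0,255],[0,0,0,0,0,0,255],[0,0,0,0,0,0,255],[0,0,0,0,0,0,255],[0,0,0,0,0,0,255]]])

```text
time_s: 11.1
eef_pos: [639.4, -289.6, 97.3]
tcp_rot: [0.707, 0.707, -0.0, -0.0]
wrist_force: [0.1, -0.3, -0.9]
opening: 0.129
finger_force: 29.9
```

>>> drive_tool(commands=[[[0,0,0,0,0,-0.1,255],[0,0,0,0,0,-0.28,255],[0,0,0,0,0,-0.46,255],[0,0,0,0,0,-0.64,255],[0,0,0,0,0,-0.82,255],[0,0,-0.009,0.1,-0.03,-0.97,255],[0,0,-0.009,0.28,-0.08,-0.97,255],[0,0,-0.009,0.46,-0.13,-0.97,255],[0,0,-0.009,0.64,-0.18,-0.97,255],[0,0,-0.009,0.82,-0.24,-0.97,255]]])

```text
time_s: 12.1
eef_pos: [578.8, -82.8, 339.7]
tcp_rot: [0.697, 0.717, 0.0, -0.0]
wrist_force: [1.3, -0.2, -2.4]
opening: 0.139
finger_force: 29.9
```

>>> drive_tool(commands=[[[0,0,0,0.17,-0.05,0,255],[0,0,0,0.34,-0.1,0,255],[0,0,0,0.51,-0.15,0,255],[0,0,0,0.68,-0.2,0,255],[0,0,0,0.85,-0.25,0,255],[0,0,0,1,-0.3,0,255]]])

```text
time_s: 12.7
eef_pos: [496.2, 165.3, 339.9]
tcp_rot: [0.697, 0.718, 0.0, 0.0]
wrist_force: [0.1, 0.6, -1.7]
opening: 0.135
finger_force: 29.9
```

>>> drive_tool(commands=[[[0,0,0,0.17,-0.05,0,255],[0,0,0,0.34,-0.1,0,255],[0,0,0,0.51,-0.15,0,255],[0,0,0,0.68,-0.2,0,255],[0,0,0,0.85,-0.25,0,255],[0,0,0,0.95,-0.28,0,255],[0,0,0,1,-0.3,0,255],[0,0,0,1,-0.3,0,255]]])

```text
time_s: 13.5
eef_pos: [414.1, 412.1, 339.7]
tcp_rot: [0.696, 0.718, -0.0, -0.0]
wrist_force: [-0.8, -0.1, -1.8]
opening: 0.132
finger_force: 29.9
```

```bash
python3 - <<'E'
from h import *
s,im=snap('wrist','w3'); print(s['eef_pos'],s['tcp_rot'],s['opening'],s['wrist_force'])
E
```

```text
[414.0790552  412.14003098 339.70473063] [ 6.95724369e-01  7.18308672e-01 -3.37820849e-04 -3.73597194e-04] 0.13213865652997012 [-0.75540166 -0.11053761 -1.81359821]
```

View pics/w3.png

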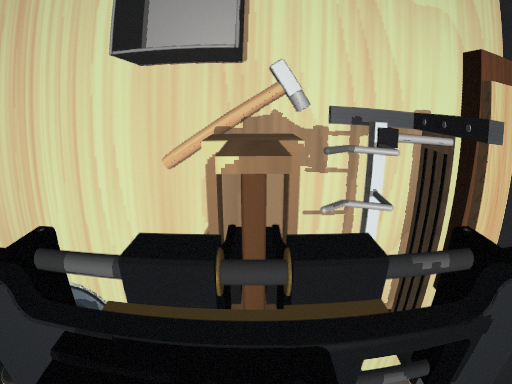

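```bash
python3 - <<'E'
from h import *
s=status.sense()
for uv in [(327,151),(324,210)]: print(wplane(s,uv,197).round(1))
for uv in [(350,149),(349,204)]: print('v',wplane(s,uv,181).round(1))
for uv in [(396,153),(391,208)]: print('b',wplane(s,uv,190).round(1))
a=2*np.arctan2(s['tcp_rot'][1],s['tcp_rot'][0]); print('yaw',a-np.pi/2)
E
```

```text
[492.7 448.  197. ]
[495.3 382.5 197. ]
v [523.7 449.8 181. ]
v [529.6 385.  181. ]
b [578.2 450.2 190. ]
b [581.7 384.  190. ]
yaw 0.028931092648137424
```

>>> drive_tool(commands=[[[0,0,0,0.005,0,0.16,255],[0,0,0,0.005,0,0.32,255],[0,0,0,0.005,0,0.48,255],[0,0,0,0.005,0,0.55,255],[0,0,0,0.005,0,0.56,255],[0,0,0,0.005,0.12,0.56,255],[0,0,0,0.005,0.24,0.56,255],[0,0,0,0.005,0.36,0.56,255],[0,0,0,0.005,0.448,0.56,255],[0,0,0,0.005,0.448,0.56,255]]])

```text
time_s: 14.55
eef_pos: [533.3, 412.5, 201.0]
tcp_rot: [0.7, 0.714, 0.002, 0.001]
wrist_force: [0.3, -0.5, -0.8]
opening: 0.138
finger_force: 29.9
```

>>> drive_tool(commands=[[[0,0,0,0,0,0.04,255],[0,0,0,0,0,0.08,255],[0,0,0,0,0,0.1,255],[0,0,0,0,0,0.11,255],[0,0,0,0,0,0.11,255]]])

```text
time_s: 15.05
eef_pos: [526.8, 415.2, 172.1]
tcp_rot: [0.697, 0.717, -0.0, 0.0]
wrist_force: [-0.2, 0.1, -1.6]
opening: 0.132
finger_force: 29.9
```

>>> drive_tool(commands=[[[0,0,0,0,0,0.012,255],[0,0,0,0,0,0.012,255],[0,0,0,0,0,0.012,255]]])

```text
time_s: 15.35
eef_pos: [527.6, 415.8, 170.1]
tcp_rot: [0.697, 0.717, 0.001, -0.0]
wrist_force: [0.3, -0.5, -1.1]
opening: 0.133
finger_force: 29.9
```

>>> drive_tool(commands=[[[0,0,0,0,0,0.008,255],[0,0,0,0,0,0.008,255],[0,0,0,0,0,0.008,255]]])

```text
time_s: 15.65
eef_pos: [527.7, 415.9, 169.6]
tcp_rot: [0.697, 0.717, 0.001, 0.0]
wrist_force: [-1.1, -1.6, 6.2]
opening: 0.131
finger_force: 29.9
```

>>> drive_tool(commands=[[[0,0,0,0,0,0,200],[0,0,0,0,0,0,100],[0,0,0,0,0,0,40],[0,0,0,0,0,0,40],[0,0,0,0,0,0,40]]])

```text
time_s: 16.15
eef_pos: [527.4, 415.2, 167.3]
tcp_rot: [0.697, 0.717, -0.0, 0.0]
wrist_force: [-0.2, -1.0, 0.1]
opening: 0.494
finger_force: 0.0
```

>>> drive_tool(commands=[[[0,0,0,0,0,-0.05,40],[0,0,0,0,0,-0.15,0],[0,0,0,0,0,-0.3,0],[0,0,0,0,0,-0.45,0],[0,0,0,0,0,-0.6,0],[0,0,0.009,-0.2,0,-0.7,0],[0,0,0.009,-0.4,0,-0.7,0],[0,0,0.009,-0.6,0,-0.7,0],[0,0,0.009,-0.8,0,-0.7,0],[0,0,0.009,-1,0,-0.7,0]]])

```text
time_s: 17.15
eef_pos: [534.1, 169.1, 343.7]
tcp_rot: [0.707, 0.707, 0.001, 0.001]
wrist_force: [1.3, -0.4, -0.3]
opening: 0.995
finger_force: 0.0
```

```bash
python3 - <<'E'
from h import *
_,sc=snap('scene','s3'); s,w=snap('wrist','w4'); s,t=snap('top','t3')
a=cv2.resize(sc[100:340,100:350],(500,480),interpolation=cv2.INTER_CUBIC)
b=cv2.resize(t[150:260,300:420],(300,275),interpolation=cv2.INTER_CUBIC)
o=np.zeros((480,800,3),np.uint8); o[:,:500]=a; o[:275,500:]=b
cv2.imwrite('pics/m3.png',o[:,:,::-1]); print(s['eef_pos'])
E
```

```text
[536.3645723  161.73068202 343.23326624]
```

View pics/m3.png

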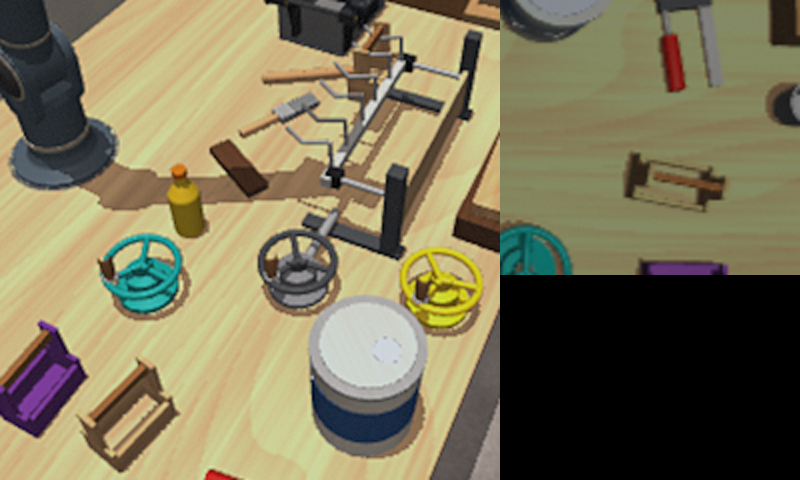

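>>> drive_tool(commands=[[[0,0,0,-0.18,0,0,0],[0,0,0,-0.36,0,0,0],[0,0,0,-0.54,0,0,0],[0,0,0,-0.72,0,0,0],[0,0,0,-0.9,0,0,0],[0,0,0,-1,-0.02,0,0]]])

```text
time_s: 17.9
eef_pos: [529.9, -81.8, 343.1]
tcp_rot: [0.708, 0.706, 0.0, 0.001]
wrist_force: [0.7, 0.1, -0.6]
opening: 0.998
finger_force: 0.0
```

>>> drive_tool(commands=[[[0,0,0,-0.18,0,0,0],[0,0,0.02,-0.36,-0.03,0,0],[0,0,0.04,-0.54,-0.06,0,0],[0,0,0.0525,-0.72,-0.08,0,0],[0,0,0.0525,-0.9,-0.08,0.08,0],[0,0,0.0525,-1,-0.08,0.16,0],[0,0,0.0525,-1,-0.08,0.16,0]]])

```text
time_s: 18.6
eef_pos: [507.9, -332.1, 299.4]
tcp_rot: [0.764, 0.645, -0.001, -0.002]
wrist_force: [-1.5, 0.9, -0.1]
opening: 1.001
finger_force: 0.0
```

>>> drive_tool(commands=[[[0,0,0,-0.15,-0.04,0,0],[0,0,0,-0.3,-0.07,0,0],[0,0,0,-0.37,-0.07,0,0],[0,0,0,-0.37,-0.07,0,0],[0,0,0,-0.37,-0.07,0,0]]])

```text
time_s: 19.1
eef_pos: [478.9, -415.0, 303.1]
tcp_rot: [0.762, 0.648, 0.001, -0.0]
wrist_force: [0.4, 0.9, 0.9]
opening: 1.005
finger_force: 0.0
```

```bash
python3 - <<'E'
from h import *
s,im=snap('wrist','w5'); print(s['eef_pos'],s['tcp_rot'])
cv2.imwrite('pics/w5c.png',cv2.resize(im[80:300,140:400],(780,600))[:,:,::-1])
E
```

```text
[ 478.91575754 -414.99999796  303.07556775] [ 7.61871316e-01  6.47727383e-01  1.15179891e-03 -9.27464970e-05]
```

View pics/w5c.png

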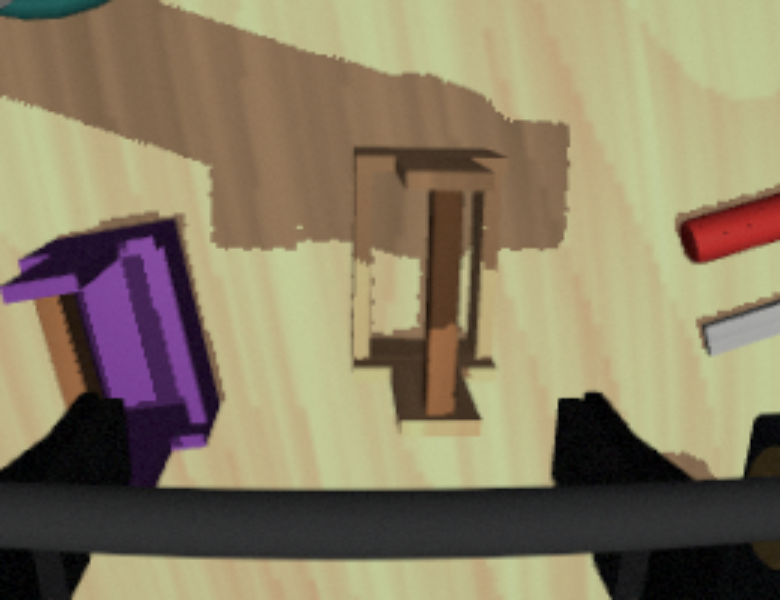

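```bash
python3 - <<'E'
from h import *
s=status.sense(); p=np.array(s['eef_pos']); M=R.from_quat(s['tcp_rot']).as_matrix()
w=lambda u,v:(u/3+140-.3,v/2.727+80-.3)
a=wplane(s,w(445,190),125);b=wplane(s,w(440,415),125);m=(a+b)/2
print(a.round(1),b.round(1),m.round(1),np.arctan2(-(a-b)[0],(a-b)[1]),'toolyaw',np.arctan2(-M[0,0],M[1,0]))
m[2]=97.3; print('shift',(M.T@(m-p)/250).round(3), 'purple',wplane(s,w(90,290),130).round(0),wplane(s,w(180,220),130).round(0),wplane(s,w(5,290),130).round(0),(M.T@(wplane(s,w(75,275),130)-p)))
E
```

```text
[ 524.6 -389.2  125. ] [ 509.3 -491.   125. ] [ 517.  -440.1  125. ] -0.1490687434821287 toolyaw -0.16051502212755056
shift [-0.078  0.165  0.823] purple [ 379. -409.  130.] [ 422. -385.  130.] [ 343. -402.  130.] [  -3.3862367  -105.2988862   172.97306912]
```

>>> drive_tool(commands=[[[0,0,0,-0.078,0.165,0.1,0],[0,0,-0.003,-0.078,0.165,0.3,0],[0,0,-0.003,-0.078,0.165,0.5,0],[0,0,-0.003,-0.078,0.165,0.7,0],[0,0,-0.003,-0.078,0.165,0.823,0],[0,0,-0.003,-0.078,0.165,0.823,0],[0,0,-0.003,-0.078,0.165,0.823,255],[0,0,-0.003,-0.078,0.165,0.823,255],[0,0,-0.003,-0.078,0.165,0.823,255],[0,0,-0.003,-0.078,0.165,0.823,255]]])

```text
time_s: 20.15
eef_pos: [515.4, -444.2, 98.9]
tcp_rot: [0.76, 0.65, 0.0, 0.002]
wrist_force: [-0.0, -0.3, -0.4]
opening: 0.725
finger_force: 0.0
```

>>> drive_tool(commands=[[[0,0,0,0,0,0,255],[0,0,0,0,0,0,255],[0,0,0,0,0,0,255],[0,0,0,0,0,0,255],[0,0,0,0,0,0,255],[0,0,0,0,0,0,255],[0,0,0,0,0,0,255],[0,0,0,0,0,0,255]]])

```text
time_s: 20.95
eef_pos: [514.6, -443.6, 96.7]
tcp_rot: [0.76, 0.65, 0.0, 0.0]
wrist_force: [0.7, -0.4, 0.0]
opening: 0.136
finger_force: 30.0
```

>>> drive_tool(commands=[[[0,0,0,0,0,-0.1,255],[0,0,0,0,0,-0.28,255],[0,0,0,0,0,-0.46,255],[0,0,0,0,0,-0.64,255],[0,0,0,0,0,-0.82,255],[0,0,-0.02,0.1,0,-0.97,255],[0,0,-0.04,0.25,0,-0.97,255],[0,0,-0.059,0.4,0,-0.97,255],[0,0,-0.059,0.4,0,-0.97,255]]])

```text
time_s: 21.85
eef_pos: [531.9, -336.7, 339.8]
tcp_rot: [0.692, 0.722, 0.002, -0.001]
wrist_force: [1.0, -0.4, -2.8]
opening: 0.138
finger_force: 30.0
```

>>> drive_tool(commands=[[[0,0,0,0.17,-0.03,0,255],[0,0,0,0.34,-0.06,0,255],[0,0,0,0.51,-0.09,0,255],[0,0,0,0.68,-0.12,0,255],[0,0,0,0.85,-0.15,0,255],[0,0,0,1,-0.18,0,255]]])

```text
time_s: 22.45
eef_pos: [476.2, -94.0, 338.8]
tcp_rot: [0.696, 0.718, -0.0, -0.001]
wrist_force: [0.9, 0.1, -2.4]
opening: 0.133
finger_force: 30.0
```

>>> drive_tool(commands=[[[0,0,0,0.17,-0.03,0,255],[0,0,0,0.34,-0.06,0,255],[0,0,0,0.51,-0.09,0,255],[0,0,0,0.68,-0.12,0,255],[0,0,0,0.8,-0.14,0,255],[0,0,0,0.87,-0.15,0,255],[0,0,0,0.87,-0.15,0,255],[0,0,0,0.87,-0.15,0,255]]])

```text
time_s: 23.25
eef_pos: [433.3, 119.2, 338.9]
tcp_rot: [0.696, 0.718, -0.001, 0.0]
wrist_force: [-0.5, 0.2, -2.6]
opening: 0.133
finger_force: 30.0
```

```bash
python3 - <<'E'
from h import *
s,im=snap('wrist','w6'); print(s['eef_pos'],s['tcp_rot'],s['opening'])
cv2.imwrite('pics/w6c.png',im[:,:,::-1])
E
```

```text
[433.26931189 119.19669122 338.89079579] [ 6.96406527e-01  7.17647139e-01 -7.11505578e-04  1.63786844e-04] 0.13257500755814222
```

View pics/w6c.png

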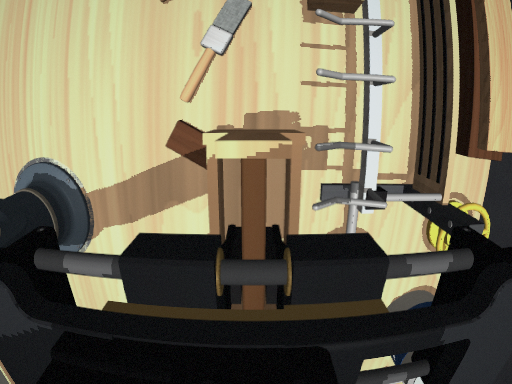

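Hook1's two tips are at (319,147) and (316,205); the hook2 tips are above at (320,72) and (318,12).

```bash
python3 - <<'E'
from h import *
s=status.sense(); p=np.array(s['eef_pos']); M=R.from_quat(s['tcp_rot']).as_matrix()
T=[wplane(s,uv,197) for uv in [(319,147),(316,206)]]; B=[wplane(s,uv,190) for uv in [(391,149),(385,201)]]
print(np.round(T,1),np.round(B,1))
m=(T[0]+T[1])/2+33*M[:,1]; print(m, (M.T@(m-p)/250).round(3))
E
```

```text
[[501.4 160.1 197. ]
 [503.3  95.4 197. ]] [[588.5 162.5 190. ]
 [589.4 101.  190. ]]
[535.33939675 128.70567497 196.97183664] [0.03  0.409 0.567]
```

>>> drive_tool(commands=[[[0,0,0,0.028,-0.03,0.16,255],[0,0,0,0.028,-0.03,0.32,255],[0,0,0,0.028,-0.03,0.48,255],[0,0,0,0.028,-0.03,0.55,255],[0,0,0,0.028,0,0.56,255],[0,0,0,0.028,0.1,0.56,255],[0,0,0,0.028,0.2,0.56,255],[0,0,0,0.028,0.32,0.56,255],[0,0,0,0.028,0.405,0.56,255],[0,0,0,0.028,0.405,0.56,255]]])

```text
time_s: 24.3
eef_pos: [539.3, 128.4, 200.2]
tcp_rot: [0.698, 0.716, 0.002, 0.001]
wrist_force: [0.0, -0.3, -3.2]
opening: 0.13
finger_force: 30.0
```

>>> drive_tool(commands=[[[0,0,0,0,0,0.04,255],[0,0,0,0,0,0.08,255],[0,0,0,0,0,0.11,255],[0,0,0,0,0,0.122,255],[0,0,0,0,0,0.122,255],[0,0,0,0,0,0.122,255]]])

```text
time_s: 24.9
eef_pos: [534.2, 129.8, 169.0]
tcp_rot: [0.696, 0.718, -0.0, 0.0]
wrist_force: [-2.0, -0.9, -0.0]
opening: 0.143
finger_force: 30.0
```

>>> drive_tool(commands=[[[0,0,0,0,0,0.006,255],[0,0,0,0,0,0.006,255],[0,0,0,0,0,0.006,255]]])

```text
time_s: 25.2
eef_pos: [534.4, 129.8, 168.2]
tcp_rot: [0.696, 0.718, -0.0, 0.0]
wrist_force: [-3.9, -2.9, 6.0]
opening: 0.136
finger_force: 30.0
```

>>> drive_tool(commands=[[[0,0,0,0,0,0,200],[0,0,0,0,0,0,100],[0,0,0,0,0,0,40],[0,0,0,0,0,0,40],[0,0,0,0,0,0,40]]])

```text
time_s: 25.7
eef_pos: [534.6, 130.1, 167.3]
tcp_rot: [0.696, 0.718, 0.0, 0.0]
wrist_force: [-0.4, 0.0, 0.5]
opening: 0.491
finger_force: 0.0
```

>>> drive_tool(commands=[[[0,0,0,0,0,-0.05,40],[0,0,0,0,0,-0.15,0],[0,0,0,0,0,-0.3,0],[0,0,0,0,0,-0.45,0],[0,0,0,0,0,-0.6,0],[0,0,0.009,-0.19,0.04,-0.6,0],[0,0,0.009,-0.38,0.1,-0.6,0],[0,0,0.009,-0.57,0.15,-0.6,0],[0,0,0.009,-0.76,0.19,-0.6,0],[0,0,0.009,-0.95,0.197,-0.6,0]]])

```text
time_s: 26.7
eef_pos: [591.7, -107.7, 318.3]
tcp_rot: [0.706, 0.708, 0.001, 0.001]
wrist_force: [-0.4, -0.1, 0.3]
opening: 1.001
finger_force: 0.0
```

>>> drive_tool(commands=[[[0,0,0,-0.09,0,0,0],[0,0,0,-0.09,0,0,0],[0,0,0,-0.09,0,0,0]]])

```text
time_s: 27.0
eef_pos: [590.9, -128.1, 317.9]
tcp_rot: [0.707, 0.708, 0.001, -0.0]
wrist_force: [-0.3, 0.7, -0.1]
opening: 1.003
finger_force: 0.0
```

```bash
python3 - <<'E'
from h import *
_,sc=snap('scene','s4'); s,w=snap('wrist','w7'); s,t=snap('top','t4')
o=np.zeros((480,800,3),np.uint8); o[:,:500]=cv2.resize(sc[90:330,150:400],(500,480),interpolation=cv2.INTER_CUBIC)
o[:210,500:]=cv2.resize(t[150:255,110:260],(300,210),interpolation=cv2.INTER_CUBIC); o[220:480,500:]=cv2.resize(w[0:260,120:420],(300,260))
cv2.imwrite('pics/m4.png',o[:,:,::-1]); print(s['eef_pos'],s['tcp_rot'])
E
```

```text
[ 591.02370652 -126.24636626  318.07053336] [7.05486865e-01 7.08722721e-01 6.13562769e-04 1.03862849e-04]
```

View pics/m4.png

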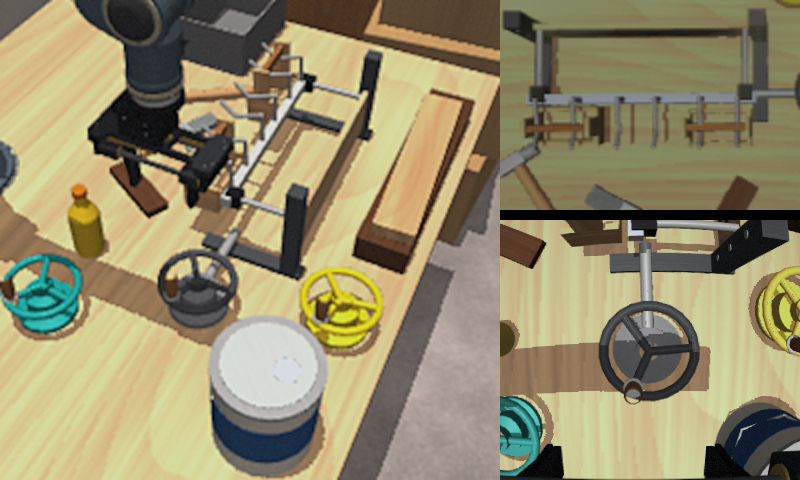

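>>> drive_tool(commands=[[[0,0,0,-0.006,0,0.18,0],[0,0,0,-0.006,0,0.36,0],[0,0,0,-0.006,0,0.56,0],[0,0,0,-0.006,0,0.74,0],[0,0,0,-0.006,0,0.86,0],[0,0,0,-0.006,0,0.882,0],[0,0,0,-0.006,0,0.882,200],[0,0,0,-0.006,0,0.882,255],[0,0,0,-0.006,0,0.882,255],[0,0,0,-0.006,0,0.882,255]]], squeeze=15)

```text
time_s: 28.15
eef_pos: [591.9, -130.0, 98.5]
tcp_rot: [0.707, 0.708, 0.001, 0.001]
wrist_force: [0.1, -0.5, 0.3]
opening: 0.721
finger_force: 0.0
```

>>> drive_tool(commands=[[[0,0,0,0,0,0,255],[0,0,0,0,0,0,255],[0,0,0,0,0,0,255],[0,0,0,0,0,0,255],[0,0,0,0,0,0,255],[0,0,0,0,0,0,255],[0,0,0,0,0,0,255]]])

```text
time_s: 28.85
eef_pos: [590.7, -129.9, 96.8]
tcp_rot: [0.706, 0.708, -0.0, -0.0]
wrist_force: [-0.7, -0.1, 0.3]
opening: 0.272
finger_force: 15.0
```

```bash
sed -i 's/round((y-o\[1\])\/250,3)/float(round((y-o[1])\/250,3))/;s/round((x-o\[0\])\/250,3)/float(round((x-o[0])\/250,3))/' circ.py; python3 circ.py 612.5 -79 -9 40
```

```text
ang -113.2 r 55.4 [ 590.7 -129.9   96.8]
[[0, 0, 0, 0.018, -0.03, 0, 255], [0, 0, 0, 0.038, -0.058, 0, 255], [0, 0, 0, 0.063, -0.082, 0, 255], [0, 0, 0, 0.091, -0.102, 0, 255], [0, 0, 0, 0.122, -0.117, 0, 255], [0, 0, 0, 0.155, -0.127, 0, 255], [0, 0, 0, 0.189, -0.132, 0, 255], [0, 0, 0, 0.224, -0.132, 0, 255], [0, 0, 0, 0.258, -0.126, 0, 255], [0, 0, 0, 0.29, -0.115, 0, 255]]
[[0, 0, 0, 0.031, 0.016, 0, 255], [0, 0, 0, 0.058, 0.037, 0, 255], [0, 0, 0, 0.082, 0.061, 0, 255], [0, 0, 0, 0.102, 0.09, 0, 255], [0, 0, 0, 0.118, 0.121, 0, 255], [0, 0, 0, 0.128, 0.154, 0, 255], [0, 0, 0, 0.133, 0.188, 0, 255], [0, 0, 0, 0.132, 0.222, 0, 255], [0, 0, 0, 0.127, 0.256, 0, 255], [0, 0, 0, 0.115, 0.289, 0, 255]]
[[0, 0, 0, -0.016, 0.031, 0, 255], [0, 0, 0, -0.037, 0.058, 0, 255], [0, 0, 0, -0.061, 0.082, 0, 255], [0, 0, 0, -0.09, 0.102, 0, 255], [0, 0, 0, -0.121, 0.118, 0, 255], [0, 0, 0, -0.154, 0.128, 0, 255], [0, 0, 0, -0.188, 0.133, 0, 255], [0, 0, 0, -0.222, 0.132, 0, 255], [0, 0, 0, -0.256, 0.127, 0, 255], [0, 0, 0, -0.289, 0.115, 0, 255]]
[[0, 0, 0, -0.031, -0.016, 0, 255], [0, 0, 0, -0.058, -0.037, 0, 255], [0, 0, 0, -0.082, -0.061, 0, 255], [0, 0, 0, -0.102, -0.09, 0, 255], [0, 0, 0, -0.118, -0.121, 0, 255], [0, 0, 0, -0.128, -0.154, 0, 255], [0, 0, 0, -0.133, -0.188, 0, 255], [0, 0, 0, -0.132, -0.222, 0, 255], [0, 0, 0, -0.127, -0.256, 0, 255], [0, 0, 0, -0.115, -0.289, 0, 255]]
```

>>> drive_tool(commands=[[[0,0,0,0.018,-0.03,0,255],[0,0,0,0.038,-0.058,0,255],[0,0,0,0.063,-0.082,0,255],[0,0,0,0.091,-0.102,0,255],[0,0,0,0.122,-0.117,0,255],[0,0,0,0.155,-0.127,0,255],[0,0,0,0.189,-0.132,0,255],[0,0,0,0.224,-0.132,0,255],[0,0,0,0.258,-0.126,0,255],[0,0,0,0.29,-0.115,0,255]]])

```text
time_s: 29.85
eef_pos: [562.4, -57.3, 96.8]
tcp_rot: [0.707, 0.708, -0.0, 0.0]
wrist_force: [3.1, -3.1, -3.6]
opening: 0.269
finger_force: 15.0
```

>>> drive_tool(commands=[[[0,0,0,0.031,0.016,0,255],[0,0,0,0.058,0.037,0,255],[0,0,0,0.082,0.061,0,255],[0,0,0,0.102,0.09,0,255],[0,0,0,0.118,0.121,0,255],[0,0,0,0.128,0.154,0,255],[0,0,0,0.133,0.188,0,255],[0,0,0,0.132,0.222,0,255],[0,0,0,0.127,0.256,0,255],[0,0,0,0.115,0.289,0,255]]])

```text
time_s: 30.85
eef_pos: [633.5, -28.4, 96.7]
tcp_rot: [0.707, 0.708, -0.001, -0.001]
wrist_force: [-3.2, -3.4, 3.0]
opening: 0.266
finger_force: 15.0
```

>>> drive_tool(commands=[[[0,0,0,-0.016,0.031,0,255],[0,0,0,-0.037,0.058,0,255],[0,0,0,-0.061,0.082,0,255],[0,0,0,-0.09,0.102,0,255],[0,0,0,-0.121,0.118,0,255],[0,0,0,-0.154,0.128,0,255],[0,0,0,-0.188,0.133,0,255],[0,0,0,-0.222,0.132,0,255],[0,0,0,-0.256,0.127,0,255],[0,0,0,-0.289,0.115,0,255]]])

```text
time_s: 31.85
eef_pos: [663.7, -100.8, 96.8]
tcp_rot: [0.706, 0.708, 0.001, 0.0]
wrist_force: [-1.3, 2.6, 1.1]
opening: 0.27
finger_force: 15.0
```

>>> drive_tool(commands=[[[0,0,0,-0.031,-0.016,0,255],[0,0,0,-0.058,-0.037,0,255],[0,0,0,-0.082,-0.061,0,255],[0,0,0,-0.102,-0.09,0,255],[0,0,0,-0.118,-0.121,0,255],[0,0,0,-0.128,-0.154,0,255],[0,0,0,-0.133,-0.188,0,255],[0,0,0,-0.132,-0.222,0,255],[0,0,0,-0.13,-0.245,0,255],[0,0,0,-0.13,-0.245,0,255]]])

```text
time_s: 32.85
eef_pos: [600.4, -133.3, 96.8]
tcp_rot: [0.706, 0.708, -0.001, -0.001]
wrist_force: [-0.2, 1.2, -1.6]
opening: 0.272
finger_force: 15.0
```

```bash
python3 circ.py 612.5 -79 -9 0
```

```text
ang -102.6 r 55.6 [ 600.4 -133.3   96.8]
```

>>> drive_tool(commands=[[[0,0,0,0.006,-0.017,0,255],[0,0,0,0.013,-0.033,0,255],[0,0,0,0.018,-0.044,0,255],[0,0,0,0.021,-0.05,0,255],[0,0,0,0.021,-0.05,0,255],[0,0,0,0.021,-0.05,0,255]]])

```text
time_s: 33.45
eef_pos: [590.5, -129.8, 96.9]
tcp_rot: [0.707, 0.707, 0.0, 0.002]
wrist_force: [4.9, -4.4, -4.8]
opening: 0.264
finger_force: 15.0
```

>>> drive_tool(commands=[[[0,0,0,0.003,-0.006,0,255],[0,0,0,0.003,-0.006,0,255]]])

```text
time_s: 33.65
eef_pos: [590.4, -129.8, 96.9]
tcp_rot: [0.707, 0.707, 0.001, 0.003]
wrist_force: [7.2, -5.7, -7.9]
opening: 0.269
finger_force: 15.0
```

```bash
python3 circ.py 612.5 -79 -9 0
```

```text
ang -113.5 r 55.3 [ 590.4 -129.8   96.9]
```

At the inner stop. Release and rise.

>>> drive_tool(commands=[[[0,0,0,-0.003,0.006,0,100],[0,0,0,-0.003,0.006,0,0],[0,0,0,-0.003,0.006,0,0],[0,0,0,-0.003,0.006,0,0],[0,0,0,-0.003,0.006,-0.1,0],[0,0,0,-0.003,0.006,-0.3,0],[0,0,0,-0.003,0.006,-0.5,0],[0,0,0,-0.003,0.006,-0.7,0],[0,0,0,-0.003,0.006,-0.9,0],[0,0,0,-0.003,0.006,-0.9,0]]])

```text
time_s: 34.65
eef_pos: [592.8, -127.1, 330.1]
tcp_rot: [0.706, 0.708, 0.004, 0.006]
wrist_force: [-0.5, 0.1, -0.4]
opening: 0.989
finger_force: 0.0
```

>>> drive_tool(commands=[[[0,0,0,-0.18,0,0,0],[0,0,0,-0.36,0,0,0],[0,0,0,-0.54,0,0,0],[0,0,0,-0.6,0,0,0],[0,0,0,-0.6,0,0,0]]])

```text
time_s: 35.15
eef_pos: [588.6, -281.3, 320.5]
tcp_rot: [0.708, 0.706, -0.001, -0.001]
wrist_force: [0.4, -0.2, -0.5]
opening: 0.999
finger_force: 0.0
```

```bash
python3 - <<'E'
from h import *
_,sc=snap('scene','s5'); s,t=snap('top','t5')
o=np.zeros((480,800,3),np.uint8); o[:,:500]=cv2.resize(sc[90:330,150:400],(500,480),interpolation=cv2.INTER_CUBIC)
o[:210,500:]=cv2.resize(t[150:255,110:260],(300,210),interpolation=cv2.INTER_CUBIC); o[220:430,500:]=cv2.resize(t[150:255,250:400],(300,210))
cv2.imwrite('pics/m5.png',o[:,:,::-1]); print(s['eef_pos'],s['wrist_force'])
E
```

```text
[ 589.28819513 -277.95771422  320.9712911 ] [0.882467   1.45315374 0.06893021]
```

View pics/m5.png

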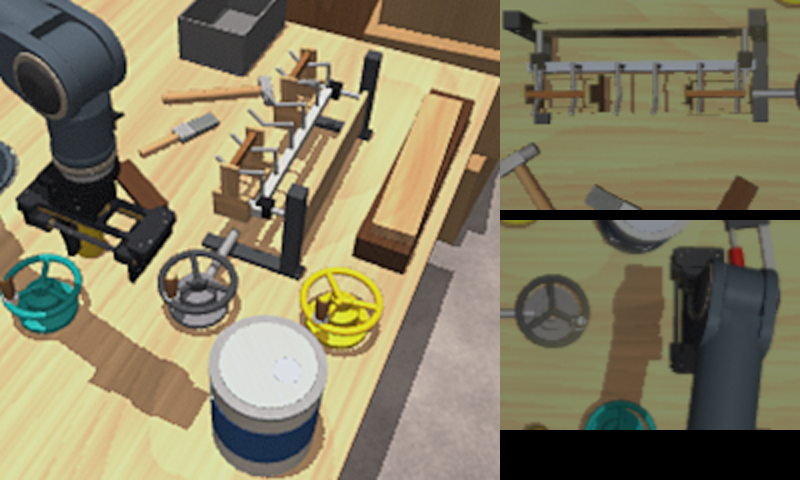

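The bar is back in. Both totes hang upright on their own hooks, and the bottle (behind the gripper) is still standing.

```bash
python3 -c "
from h import *
print(job.sign_off())"
```

```text
the job is handed in; nothing more can be done
None
```

I wound the bar fully out, hung both wooden totes present upright on hooks 1 and 3, and wound the bar back in to its stop; the glue bottle was left standing, and I handed the job in at about 35 s.

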